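# Hold the end panel against the marker box while it is screwed on

### The job

The green-ended wooden marker box clamped on the assembly board still lacks one of its two ends. Take the matching end panel out of the drying rack, stand it upright on the board flat against the open end with its edges flush with the box, and press it there with a steady push of about 12 newtons (not under 5, not over 20) so that someone can drive the screws: finish while still gripping and pressing it, never ram it, and leave the divider and everything else in place.

Things in the scene. Friction and masses are not known exactly. Their poses are not given: they have to be found in the camera images.
- board: plywood board 12 mm thick, fixed; origin on the table under the box's centre, z up, y along the box; the box and its ends stand on its top, at z 12 mm. Spans y +-125, x -90..135. Cleats 18 mm high along the box's long sides, |x| 65..84, |y|<75. Toggle clamp on a block at the +x side reaches over the wall and holds the box's floor at x 10: all within |y|<30, top z 108, red grip out to x 200 mm
- box: marker box, pale wood, open above, held firmly by the clamp (does not give): two long walls 12 mm thick, 70 high, 180 long (y), 130 over their outsides (x), 106 between; floor 9 thick. Origin: centre of its underside, on the board's top; axes as the board's. Its ends are the planes y = +90 and -90 mm: one carries the fitted end, the other is open
- fitted_end: the end panel already screwed to one end of the box (green, orange flower, brass screw heads), 12 x 130 x 70 mm: x through its thickness, y along its width, z up; origin: centre of its underside. It sits at y = +96 or y = -96 mm in the box's frame; the other end is the open one, where a pencilled outline on the board shows the missing panel's foot
- rack: drying rack, pale wooden block 120 x 150 x 20 mm (x, y, z), fixed, origin at the centre of its underside on the table; two grooves along its y, 14 mm wide and 12 mm deep, centred at x = -35 and +35 mm; the panels stand in them on the groove floor, 8 mm above the origin
- end_panel: the loose end panel, twin of the fitted end: green with an orange flower, four dark screw holes near the corners, 12 mm thick (its x), 130 mm wide (its y), 70 mm high (its z), about 75 g; origin: centre of its underside. Both faces and both ways round are alike. It stands upright in one of the rack's two grooves
- divider: a bare plywood divider for the inside of a box, 12 x 104 x 50 mm (x, y, z), origin at the centre of its underside; stands in the rack's other groove, 70 mm from the end panel; not wanted now
- parts_tray: blue open tray with four compartments of screws and feet, 120 x 150 x 28 mm (x, y, z), fixed, origin at the centre of its underside; it stands on the side of the board where the rack is not
- screwdriver: loose screwdriver with orange handle, about 190 mm long, lying on the table; bystander
- cup: loose white mug, 80 mm across and 90 mm high; bystander
- glue_jar: loose white jar with red cap, 60 mm across, 85 mm high; bystander
- brush: loose flat brush lying on the table, handle towards the robot; bystander
There are look-alikes about, which are no part of the job. What is shaped like the end_panel but purple is not meant.

How it is judged (in metres and radians):
On the way:
1. the end panel is lifted clear of the rack (height (world z) of end_panel above 0.026 m), for 0.1 s.
At the end, for the whole second after the job is handed in: For the last second the end panel rests against the box's open end in the fingers: upright and flat within 0.05 rad, centred 96 mm from the box's middle within 3 mm, flush within 5 mm sideways and 4 mm in height, pressing on the box with 5 to 20 N (((y of fitted_end in the frame of box below 0 m and y of end_panel in the frame of box between 0.093 and 0.099 m) or (y of fitted_end in the frame of box above 0 m and y of end_panel in the frame of box between -0.099 and -0.093 m)) and x of end_panel in the frame of box between -0.005 and 0.005 m and z of end_panel in the frame of box between -0.004 and 0.004 m and angle between the x axis of end_panel and the y axis of box, either way round below 0.05 rad and angle between end_panel's own z axis and vertical below 0.05 rad and contact force between end_panel and box between 5 and 20 N and contact force between the fingers and end_panel above 3 N and linear speed of end_panel below 0.01 m/s); the arm keeps its last pose, push and grip.
It fails at once if the panel is rammed against the box with more than 45 N (contact force between end_panel and box above 45 N).
It fails at once if the divider is taken or knocked out of its groove (distance of divider from where it was at the start of the episode above 0.02 m or angle between divider's own z axis and vertical above 0.4 rad).
It fails at once if a bystander is pushed away by more than 30 mm (distance of any of screwdriver, cup, glue_jar, brush from where it was at the start of the episode above 0.03 m).
It also fails if it takes over 48 s, if anything falls off the work surface, if the arm or the gripper's body presses on something with over 40 N, if the wrist force passes 120 N, or if a joint passes its speed limit or range.

### The arm

A 6-joint arm with a two-finger parallel gripper is mounted at the origin on the work surface. World frame = base frame: x ahead of the robot, y to its left, z up, the work surface at z = 0. Lengths are in mm, angles in rad, forces in N, time in s.
With the tool pointing down it reaches from about 275 to 1000 mm from the base axis. Payload 8.4 kg.
Tool frame: the origin (TCP) lies on the centre line of the jaws, within the pads' length; the fingertips stand 17 mm ahead of it and the grasp point (between the pads) lies 2 mm behind it (r.tcp_to_tips is the z of the fingertips in the tool frame, in mm); z points along the fingers, y is the direction in which the jaws open and shut (so a half turn about z gives the same grasp; the last joint's range is limited). The gripper opens to 85 mm and grips with 20 to 120 N. Pads are 22 mm wide; open, the fingers measure 114 mm over their backs; the gripper's body (76 mm by 85 mm) begins 54 mm behind the grasp point. The pads swing forward as they close: fully open they stand 13 mm farther back than shut.
Start: joints at [-1.105, 0.353, 1.633, -0, 1.155, -0.002], TCP at [281.826, -557.855, 248.281] pointing down, gripper open.
Joint ranges: [-2.63, 2.63], [-0.92, 2.1], [0.06, 2.66], [-1.3, 4.44], [0, 2.69], [-3.02, 3.02]. Speed limits (rad/s): [2.22, 2.22, 2.79, 3.14, 3.14, 3.14].

### API

Orientations are given as [roll, pitch, yaw] about the fixed x, y, z axes, in that order (R = Rz(yaw) Ry(pitch) Rx(roll)).
In Python, from rig import r, cams, job gives the robot as it stands.
- The arm moves only by the tool drive_tool, never from a script. Its argument "deltas" is a list of rows, each a list of 4 numbers: the shift along the tool's x, y, z in cm, then the turn about the tool's z in rad. In form: [[x, y, z, roll], ...]. A call has 1 to 12 rows; each row shifts and turns the commanded pose from where the row before left it, along the tool's axes as they then stand; what a row does not reach is not made up. A row lasts 1/12 s, in which the tool goes at most 41.7 mm and 7.16 degrees, less where a joint would pass 70% of its speed; a pose out of reach is approached as far as the arm can. A call with a gripper value outside its range is refused whole. "jaw" is the closure, from 0 (fully open) to 1 (shut), set as the call begins (left out, the last holds). The fingers move at their own pace and stop on an object; "force" is the grip in N (left out, the last holds). Time passes only in rows, so rows that do not move let the fingers close. It gives the time, the measured TCP pose, the force and the opening at its end, in the units of the state.
- r.sense(): the state, without advancing time (a new reading comes with each control period).
- cams.grab_frame(name): name is "scene" or "top" or "wrist"; returns (picture, depth): 400x640x3 uint8, red, green, blue; 400x640 float32, mm along the optical axis (not along the pixel's ray), 0 where there is no reading.
- cams.camera_params(name): a dict with "fx", "fy", "cx", "cy" (pixels), "R" (3x3) and "t" (3): a world point X has camera coordinates R X + t. Camera axes: x right, y down, z forward; pixel columns grow to the right and rows downward; lengths in mm; the calibration is good to about 2 mm. A picture is of the moment at which its call begins: read the wrist's pose just before it. camera_params takes no time and is no camera call; for the wrist camera it gives the pose at the moment of the call.
- job.sign_off(): hands the job in, once; it reports no verdict.
The state is a dict: "clock": time; "qpos": joint angles; "qvel": joint speeds; "joint_efforts": joint torques, N m; "eef_pos": TCP position; "tcp_rot": TCP orientation; "contact_force": force on the tool from outside, world axes, zero at the start; "wrist_torque": the same for the moment, N m; "opening": opening from 0.0 (shut) to 1.0 (fully open).
Only numpy, scipy, OpenCV 4.12 (cv2) and the standard library are available. Lean on these libraries where they do the work, as an engineer would, in place of code of your own. Each camera call takes 0.05 s, during which the arm holds its last target. There are 200 camera calls.

## Working session

There is one attempt and no reset: what is moved stays moved. The work goes in short steps, Python scripts to look and compute and a tool call to move; the robot and the scene stay as the last step left them, time stands still between calls to the robot, and variables do not carry over. Pictures are saved under pics/ and viewed, about 8 in all and at most 12, crops included, and the job is handed in when it is done.

Besides the shell and the picture viewer there is one more tool, called after "Emit:" as name(argument=value, ...), one argument or row to a line, values as JSON. drive_tool: Moves the arm, as the interface text tells. Its arguments: {"type":"object","properties":{"deltas":{"type":"array"},"jaw":{"type":"number"},"force":{"type":"number"}},"required":["deltas"]}

```bash
mkdir -p pics; ls; cat > h.py <<'E'
from rig import r,cams,job
import numpy as np,cv2
def grab(n,save=None):
    p=cams.camera_params(n); im,d=cams.grab_frame(n)
    if save: cv2.imwrite('pics/'+save,im[:,:,::-1])
    return im,d,p
def world(d,p):
    v,u=np.mgrid[:d.shape[0],:d.shape[1]]
    c=np.stack([(u-p['cx'])/p['fx']*d,(v-p['cy'])/p['fy']*d,d],-1)
    W=(c-np.array(p['t']))@np.array(p['R'])
    W[d<=0]=np.nan
    return W
E
python3 - <<'E'
from h import *
for n in('top','scene'):
    im,d,p=grab(n,n+'1.png'); np.savez('/tmp/%s.npz'%n,im=im,W=world(d,p))
print(r.sense())
E
```

```text
pics
{'clock': 0.1, 'qpos': array([-1.10541451e+00,  3.53549274e-01,  1.63408660e+00, -1.43298038e-05,
        1.15520517e+00, -2.41919566e-03]), 'qvel': array([ 0.00037376, -0.00187137, -0.00136813, -0.00036644,  0.00042722,
        0.00091672]), 'joint_efforts': array([ 3.82400758e-04, -6.06357908e+01, -3.42819285e+01, -2.38499541e-05,
        3.93212627e-03, -1.30159435e-05]), 'eef_pos': array([ 281.62394873, -557.48135816,  247.64375824]), 'tcp_rot': array([-3.14034424e+00,  1.00826533e-05,  4.67806817e-01]), 'contact_force': array([ 0.98931364, -0.30727475, -0.05762749]), 'wrist_torque': array([ 0.00197317,  0.02913583, -0.02350314]), 'opening': 1.003992087992875}
```

View pics/top1.png

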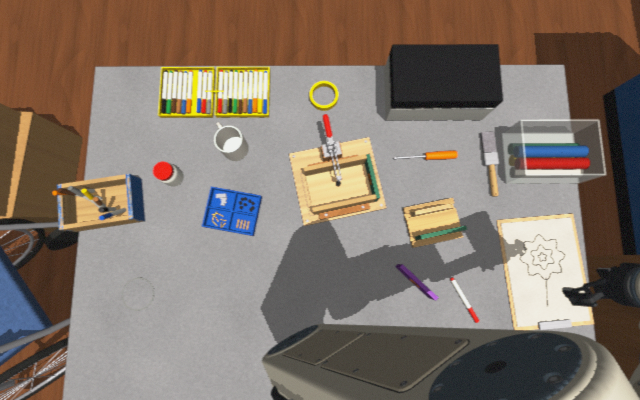

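View pics/scene1.png

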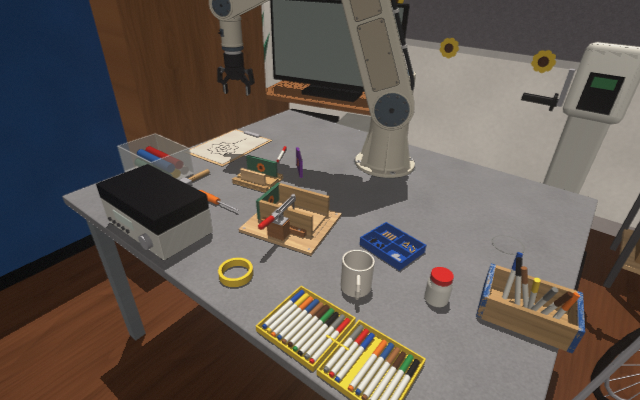

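The top view shows the box at (338,180), with its fitted green end on the right at (375,178), so the open end is on the left at about (303,185). The rack is at (433,220). Candidates for the panel:
- Green panel in the rack's near groove at (440,233): matches the description.
- Bare divider in the far groove at (432,209): not wanted.
- Purple look-alike at (417,281): not wanted.
- Fitted end at (375,178): stays where it is.

Next I'll measure poses and take a crop.

```bash
python3 - <<'E'
from h import *
z=np.load('/tmp/top.npz'); im,W=z['im'],z['W']
hsv=cv2.cvtColor(im,cv2.COLOR_RGB2HSV)
g=(hsv[...,0]>60)&(hsv[...,0]<95)&(hsv[...,1]>90)
n,l,st,c=cv2.connectedComponentsWithStats(g.astype(np.uint8))
def rect(P):
    rc=cv2.minAreaRect(P[:,:2].astype(np.float32)); return rc
for i in range(1,n):
    if st[i,4]>40:
        P=W[l==i];P=P[~np.isnan(P[:,0])]
        top=P[P[:,2]>np.percentile(P[:,2],95)-8]
        print('green',c[i],st[i],np.percentile(P[:,2],[5,50,95]).round(1),rect(top))
def reg(u0,u1,v0,v1,z0,z1,nm):
    S=W[v0:v1,u0:u1].reshape(-1,3);S=S[(S[:,2]>z0)&(S[:,2]<z1)]
    print(nm,len(S),np.median(S[:,2]).round(1),rect(S))
reg(285,392,135,228,8,16,'board')
reg(285,392,135,228,76,88,'boxtop')
reg(398,470,194,250,14,24,'rack')
reg(398,470,194,225,45,68,'divider')
reg(195,268,180,240,20,34,'tray')
t=W[300:390,100:240].reshape(-1,3); print('table z',np.nanmedian(t[:,2]))
cv2.imwrite('pics/crop1.png',cv2.resize(im[120:300,270:480,::-1],None,fx=3.5,fy=3.3,interpolation=cv2.INTER_CUBIC))
p=cams.camera_params('top');print(-np.array(p['R']).T@p['t'],p['fx'])
E
```

```text
green [167.96363636 106.        ] [165 100   6  13  55] [ 8.6 15.7 19. ] ((805.3164672851562, 501.114013671875), (40.20682144165039, 16.843814849853516), 2.6611592769622803)
green [552.21495327 144.48598131] [526 143  53   3 107] [34.3 38.8 42.6] ((669.0282592773438, -660.3079833984375), (156.04611206054688, 8.889097213745117), 89.63162994384766)
green [371.8136646  176.04968944] [366 155  13  43 161] [53.9 80.9 84.7] ((565.4683227539062, -116.30903625488281), (124.03529357910156, 7.688368797302246), 11.741039276123047)
green [441.25454545 232.21212121] [417 226  49  13 165] [74.2 77.6 80.8] ((406.7754821777344, -306.80523681640625), (10.252270698547363, 124.46781921386719), 11.40936279296875)
board 2017 11.8 ((569.7658081054688, -20.206954956054688), (225.97714233398438, 249.9186553955078), 11.871752738952637)
boxtop 794 81.9 ((570.9600219726562, -26.462478637695312), (176.32351684570312, 192.62513732910156), 11.705904006958008)
rack 1570 19.8 ((440.8185119628906, -300.03570556640625), (119.93904113769531, 151.4403839111328), 11.228426933288574)
divider 168 57.2 ((474.20843505859375, -289.078857421875), (12.310202598571777, 103.36106872558594), 11.254433631896973)
tray 451 26.2 ((477.4349365234375, 290.0773010253906), (151.20851135253906, 120.04425048828125), 79.232177734375)
table z -0.39501213296728754
[ 331.39804078   22.83840746 1072.30348219] 361.47488792877357
```

View pics/crop1.png

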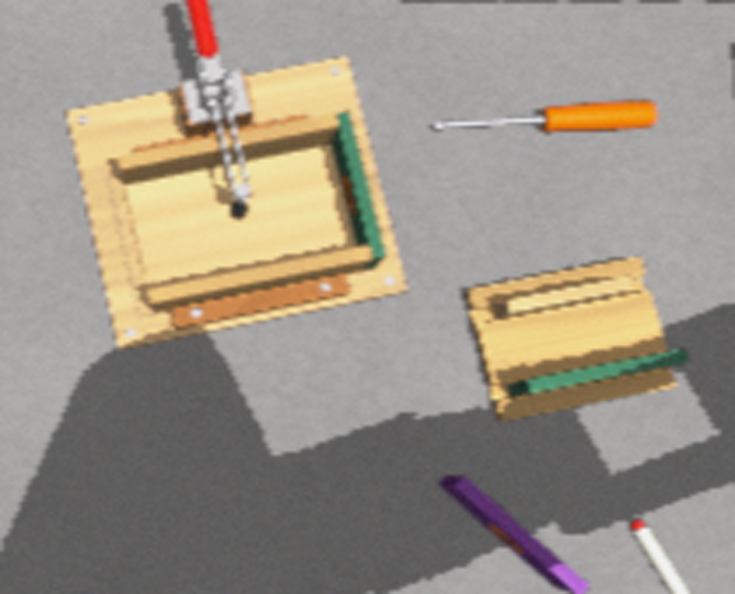

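The crop confirms the green panel stands in the rack's near groove, with the divider in the far one. The panel centre at (406.7,-306.9) and yaw 11.3° agree with the rack groove. The box origin is about (547.7,-24.8) at yaw 11.8°. I'll go above the panel with the jaws across its thickness (yaw 1.768).

Emit:
drive_tool(
  deltas=[
    [1.87, -1.39, 0.4, 0],
    [1.87, -1.39, 0.4, 0],
    [1.87, -1.39, 0.4, 0],
    [1.87, -1.39, 0.4, 0],
    [1.87, -1.39, 0.4, 0],
    [1.87, -1.39, 0.4, 0],
    [1.87, -1.39, 0.4, 0],
    [1.87, -1.39, 0.4, 0],
    [1.87, -1.39, 0.4, 0],
    [1.87, -1.39, 0.4, 0],
    [1.87, -1.39, 0.4, 0],
    [1.87, -1.39, 0.4, 0],
  ],
  jaw=0.3,
)

```text
clock: 1.1
eef_pos: [407.1, -306.6, 199.9]
tcp_rot: [-3.141, 0.0, 0.468]
contact_force: [0.5, -0.2, 0.6]
opening: 0.7
```

Emit:
drive_tool(
  deltas=[
    [0, 0, 0, -0.108],
    [0, 0, 0, -0.108],
    [0, 0, 0, -0.108],
    [0, 0, 0, -0.108],
    [0, 0, 0, -0.108],
    [0, 0, 0, -0.108],
    [0, 0, 0, -0.108],
    [0, 0, 0, -0.108],
    [0, 0, 0, -0.108],
    [0, 0, 0, -0.108],
    [0, 0, 0, -0.108],
    [0, 0, 0, -0.108],
  ],
)

```text
clock: 2.1
eef_pos: [406.7, -307.6, 200.0]
tcp_rot: [-3.141, -0.0, 1.769]
contact_force: [-0.1, 0.6, 0.1]
opening: 0.701
```

```bash
python3 - <<'E'
from h import *
s=r.sense();print(s['clock'],s['eef_pos'],s['tcp_rot'],s['qpos'],s['opening'],s['contact_force'])
for nm in('wrist','top'):
    im,d,p=grab(nm,nm+'2.png'); W=world(d,p)
    hsv=cv2.cvtColor(im,cv2.COLOR_RGB2HSV)
    g=((hsv[...,0]>60)&(hsv[...,0]<95)&(hsv[...,1]>80)).astype(np.uint8)
    n,l,st,c=cv2.connectedComponentsWithStats(g)
    for i in range(1,n):
        if st[i,4]>60:
            P=W[l==i];P=P[~np.isnan(P[:,0])]
            if not len(P): continue
            t=P[P[:,2]>np.percentile(P[:,2],95)-6]
            print(nm,st[i],np.percentile(P[:,2],95).round(1),cv2.minAreaRect(t[:,:2].astype(np.float32)))
E
```

```text
2.1 [ 406.69565491 -307.63414447  199.9977195 ] [-3.14117764e+00 -4.81269207e-04  1.76908924e+00] [-6.50545200e-01  2.30894727e-01  1.92385365e+00  7.88080263e-06
  9.87479737e-01 -8.48842554e-01] 0.7006430603271852 [-0.14587584  0.60634904  0.12522341]
wrist [ 306  109   17  171 2545] 78.8 ((407.726318359375, -308.5043640136719), (11.243699073791504, 129.39004516601562), 12.25693416595459)
top [525 143  54   3 110] 42.3 ((667.2816162109375, -656.7377319335938), (8.050905227661133, 159.24050903320312), 1.0556529760360718)
top [366 155  13  43 183] 84.2 ((565.5232543945312, -116.66336822509766), (125.13158416748047, 8.711755752563477), 12.260000228881836)
top [416 227  49  12 163] 81.2 ((406.3457946777344, -304.7392272949219), (10.234010696411133, 120.35477447509766), 11.425243377685547)
```

View pics/wrist2.png

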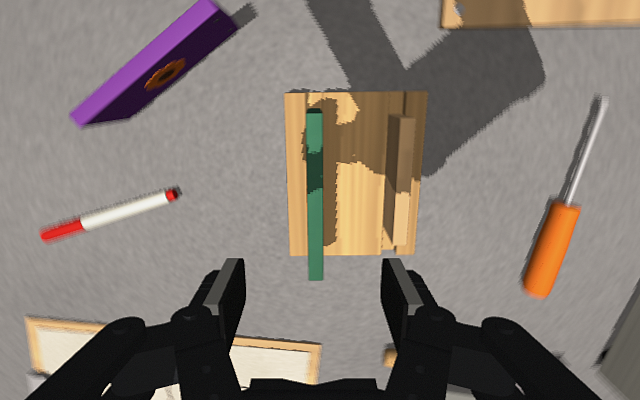

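The wrist view shows the green panel upright at column 315, rows 109–280, and the divider at column 400. By depth the panel centre is at (407.7,-308.5), top at z 78.8, which fits the expected 78. I'll descend and grip.

Emit:
drive_tool(
  deltas=[
    [-0.1, 0.08, 1.2, 0],
    [0, 0, 1.2, 0],
    [0, 0, 1.2, 0],
    [0, 0, 1.2, 0],
    [0, 0, 1.2, 0],
    [0, 0, 1.2, 0],
    [0, 0, 1.2, 0],
    [0, 0, 1.2, 0],
    [0, 0, 1.2, 0],
    [0, 0, 1.2, 0],
    [0, 0, 1.2, 0],
    [0, 0, 1.0, 0],
  ],
)

```text
clock: 3.2
eef_pos: [407.6, -308.4, 57.3]
tcp_rot: [-3.141, -0.001, 1.76]
contact_force: [-0.3, -0.2, 0.7]
opening: 0.7
```

Emit:
drive_tool(
  deltas=[
    [0, 0, 0.5, 0],
    [0, 0, 0.5, 0],
    [0, 0, 0, 0],
  ],
)

```text
clock: 3.45
eef_pos: [407.6, -308.4, 47.6]
tcp_rot: [-3.141, -0.001, 1.763]
contact_force: [-0.8, 0.1, 0.8]
opening: 0.701
```

Emit:
drive_tool(
  deltas=[
    [0, 0, 0, 0],
    [0, 0, 0, 0],
    [0, 0, 0, 0],
    [0, 0, 0, 0],
    [0, 0, 0, 0],
    [0, 0, 0, 0],
    [0, 0, 0, 0],
    [0, 0, 0, 0],
    [0, 0, 0, 0],
    [0, 0, 0, 0],
    [0, 0, 0, 0],
    [0, 0, 0, 0],
  ],
  jaw=1.0,
  force=60,
)

```text
clock: 4.45
eef_pos: [408.3, -308.9, 48.9]
tcp_rot: [3.141, 0.001, 1.764]
contact_force: [-0.4, 0.9, 7.0]
opening: 0.129
```

The fingers closed on about 12 mm. Lifting.

Emit:
drive_tool(
  deltas=[
    [0, 0, -0.3, 0],
    [0, 0, -0.6, 0],
    [0, 0, -1.2, 0],
    [0, 0, -1.2, 0],
    [0, 0, -1.2, 0],
    [0, 0, -1.2, 0],
    [0, 0, -1.2, 0],
    [0, 0, -1.2, 0],
    [0, 0, -1.2, 0],
    [0, 0, -1.2, 0],
    [0, 0, -1.2, 0],
    [0, 0, -1.2, 0],
  ],
)

```text
clock: 5.45
eef_pos: [407.6, -308.4, 178.2]
tcp_rot: [-3.142, -0.0, 1.764]
contact_force: [0.4, -0.0, -1.4]
opening: 0.131
```

```bash
python3 - <<'E'
from h import *
s=r.sense();print(s['eef_pos'],s['tcp_rot'],s['opening'],s['contact_force'])
im,d,p=grab('wrist','wrist3.png')
print(p['fx'],p['cx'],p['cy'])
W=world(d,p);np.savez('/tmp/w3.npz',im=im,W=W)
hsv=cv2.cvtColor(im,cv2.COLOR_RGB2HSV)
g=((hsv[...,0]>60)&(hsv[...,0]<95)&(hsv[...,1]>80))&(W[...,2]>100)
P=W[g];print(len(P),P.min(0),P.max(0)); 
a=s['tcp_rot'][2];X=np.array([np.cos(a),np.sin(a)]);Y=np.array([np.sin(a),-np.cos(a)])
q=P[:,:2]-s['eef_pos'][:2];print('tool x',np.percentile(q@X,[0,1,99,100]),'tool y',np.percentile(q@Y,[1,50,99]))
E
```

```text
[ 407.64032532 -308.42493529  178.22592695] [-3.14152413e+00 -8.74044658e-05  1.76375415e+00] 0.13114218707797767 [ 0.35669318 -0.02270255 -1.35218662]
351.3534084717676 312.78670389650404 202.6591318561292
9772 [ 355.81734855 -327.62768094  141.8061462 ] [ 458.36878634 -243.64874947  237.10741254]
tool x [-19.25112704 -16.55579687  65.15382601  65.42367458] tool y [-6.54953714 -0.7341902   4.83543256]
```

View pics/wrist3.png

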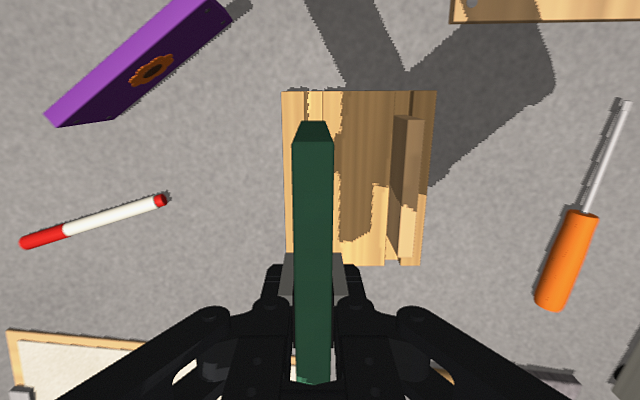

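The panel is held centred: its visible end is at 65.2 mm along tool x, against a half width of 65. Next I'll carry it to a stand-off of about 22 mm beyond the open end, above the box height, and turn it.

Emit:
drive_tool(
  deltas=[
    [0.8, 0.4, 0, 0],
    [1.54, 0.79, 0, 0],
    [1.54, 0.79, 0, 0],
    [1.54, 0.79, 0, 0],
    [1.54, 0.79, 0, 0],
    [1.54, 0.79, 0, 0],
    [1.54, 0.79, 0, 0],
    [1.54, 0.79, 0, 0],
    [1.54, 0.79, 0, 0],
    [1.54, 0.79, 0, 0],
    [1.54, 0.79, 0, 0],
    [1.54, 0.79, 0, 0],
  ],
)

```text
clock: 6.5
eef_pos: [462.5, -115.5, 176.4]
tcp_rot: [-3.14, -0.001, 1.764]
contact_force: [-0.5, -0.0, -0.2]
opening: 0.136
```

Emit:
drive_tool(
  deltas=[
    [1.54, 0.79, 0, 0],
    [1.54, 0.79, 0, 0],
    [1.54, 0.79, 0, 0],
    [1.54, 0.79, 0, 0],
    [1.54, 0.79, 0, 0],
    [1.54, 0.79, 0, 0],
    [1.54, 0.79, 0, 0],
    [1.54, 0.79, 0, 0],
    [1.54, 0.79, 0, 0],
    [1.54, 0.79, 0, 0],
    [1.54, 0.79, 0, 0],
    [1.54, 0.79, 0, 0],
  ],
)

```text
clock: 7.5
eef_pos: [519.8, 83.8, 176.3]
tcp_rot: [-3.14, -0.0, 1.764]
contact_force: [0.6, -0.6, -1.1]
opening: 0.132
```

Emit:
drive_tool(
  deltas=[
    [0.8, 0.44, 0, -0.122],
    [0, 0, 0, -0.122],
    [0, 0, 0, -0.122],
    [0, 0, 0, -0.122],
    [0, 0, 0, -0.122],
    [0, 0, 0, -0.122],
    [0, 0, 0, -0.122],
    [0, 0, 0, -0.122],
    [0, 0, 0, -0.122],
    [0, 0, 0, -0.122],
    [0, 0, 0, -0.122],
    [0, 0, 0, -0.122],
  ],
)

```text
clock: 8.5
eef_pos: [522.4, 91.6, 176.3]
tcp_rot: [3.142, -0.002, -3.049]
contact_force: [0.3, 0.2, -0.9]
opening: 0.136
```

Emit:
drive_tool(
  deltas=[
    [0, 0, 0, -0.121],
    [0, 0, 0, 0],
    [0, 0, 0, 0],
  ],
)

```text
clock: 8.75
eef_pos: [522.7, 91.5, 176.6]
tcp_rot: [3.141, -0.001, -2.938]
contact_force: [0.0, 0.4, -0.5]
opening: 0.132
```

```bash
python3 - <<'E'
from h import *
s=r.sense();print(s['clock'],s['eef_pos'],s['tcp_rot'],s['opening'],s['contact_force'])
im,d,p=grab('wrist','wrist4.png');W=world(d,p);np.savez('/tmp/w4.npz',im=im,W=W)
im,d,p=grab('top','top4.png');W=world(d,p);np.savez('/tmp/t4.npz',im=im,W=W)
E
```

```text
8.75 [522.73051278  91.48923491 176.60982584] [ 3.14144486e+00 -1.17779505e-03 -2.93806773e+00] 0.131612769030764 [ 0.00077727  0.38171341 -0.54329433]
```

View pics/wrist4.png

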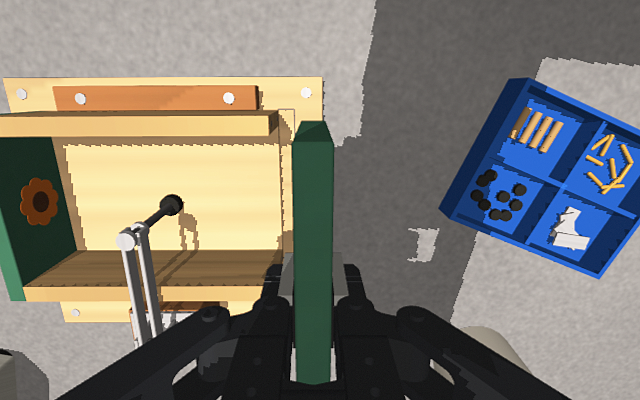

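The wrist view shows the panel (column 313) just outside the open end, with wall ends at column ~280 and the pencil outline at ~287. It looks parallel to the open end. Now the wall tops from depth, in the box frame.

```bash
python3 - <<'E'
from h import *
z=np.load('/tmp/w4.npz'); im,W=z['im'],z['W']
e=np.array([522.73,91.49]);a=-2.938
def B(P,o,t):
    d=P[:,:2]-o; return np.c_[d@[np.cos(t),np.sin(t)],d@[-np.sin(t),np.cos(t)]]
m=(abs(W[...,2]-82)<4)
hsv=cv2.cvtColor(im,cv2.COLOR_RGB2HSV)
wood=(hsv[...,0]<30)
o=np.array([547.7,-24.8]);t=0.206
P=W[m&wood];b=B(P,o,t)
for nm,k in(('near',(b[:,0]<-45)&(b[:,0]>-75)),('far',(b[:,0]>45)&(b[:,0]<75))):
    q=b[k];print(nm,len(q),np.median(P[k][:,2]),'x',np.percentile(q[:,0],[0.5,2,50,98,99.5]).round(1),'y',np.percentile(q[:,1],[.5,2,98,99.5,100]).round(1))
    s=[(c,np.percentile(q[abs(q[:,1]-c)<8][:,0],[2,98])) for c in(-60,-20,20,60,80) if (abs(q[:,1]-c)<8).sum()>20]
    print([(c,v.round(1)) for c,v in s])
g=(hsv[...,0]>60)&(hsv[...,0]<95)&(hsv[...,1]>80)&m
P=W[g];b=B(P,o,t);k=b[:,1]<-60;print('fitted',k.sum(),np.percentile(b[k],[2,98],axis=0).round(1))
g=(hsv[...,0]>60)&(hsv[...,0]<95)&(hsv[...,1]>80)&(W[...,2]>195)
P=W[g];b=B(P,o,t);print('panel top z',np.percentile(P[:,2],[5,50,95]),np.percentile(b,[1,99],axis=0).round(1))
for lo,hi in((-65,-50),(-50,-30),(-30,-10)):
    q=b[(b[:,0]>lo)&(b[:,0]<hi)];print(lo,len(q),np.percentile(q[:,1],[2,98]).round(1) if len(q) else '')
print('tcp in box',B(np.r_[e,0][None],o,t), a+np.pi)
E
```

```text
near 5468 81.84634854182238 x [-65.1 -64.9 -59.2 -53.3 -53. ] y [-73.3 -70.7  88.5  90.9  91.5]
[(-60, array([-64.9, -53. ])), (-20, array([-65. , -53.5])), (20, array([-64.9, -53.4])), (60, array([-65.1, -53.3])), (80, array([-65.2, -53.2]))]
far 3718 81.842145167314 x [52.1 52.5 57.7 64.8 65.5] y [-88.  -85.6  77.9  80.7  82.6]
[(-60, array([52.5, 64.9])), (-20, array([52.6, 64.4])), (20, array([52.4, 64.6])), (60, array([52.4, 64.5])), (80, array([52.4, 64.3]))]
fitted 1457 [[ -8.3 -99. ]
 [ 63.  -87.7]]
panel top z [204.39960996 205.44893068 206.39168642] [[-66.4 113.4]
 [ 15.3 124.8]]
-65 2143 [113.6 124.6]
-50 2432 [113.6 124.6]
-30 2097 [113.4 124.7]
tcp in box [[ -0.65538932 118.93878873]] 0.20359265358979295
```

The box estimate holds to within about 1 mm (walls ±65 in x, end at y≈91, wall tops z 81.8). The panel is parallel, with its bottom 41 mm below the TCP. Descending to just above the board.

Emit:
drive_tool(
  deltas=[
    [-0.06, 0, 0.6, 0],
    [0, 0, 1.0, 0],
    [0, 0, 1.0, 0],
    [0, 0, 1.0, 0],
    [0, 0, 1.0, 0],
    [0, 0, 1.0, 0],
    [0, 0, 1.0, 0],
    [0, 0, 1.0, 0],
    [0, 0, 1.0, 0],
    [0, 0, 1.0, 0],
    [0, 0, 1.0, 0],
    [0, 0, 1.0, 0],
  ],
)

```text
clock: 9.85
eef_pos: [524.0, 91.3, 60.3]
tcp_rot: [-3.142, -0.0, -2.934]
contact_force: [0.1, 0.2, -1.1]
opening: 0.135
```

Emit:
drive_tool(
  deltas=[
    [0, 0, 0.4, 0],
    [0, 0, 0.1, 0],
    [0, 0, 0.1, 0],
    [0, 0, 0, 0],
    [0, 0, 0, 0],
  ],
)

```text
clock: 10.27
eef_pos: [524.4, 91.4, 55.7]
tcp_rot: [-3.142, 0.001, -2.934]
contact_force: [0.0, -0.1, -0.1]
opening: 0.135
```

Emit:
drive_tool(
  deltas=[
    [0, 0, 0.1, 0],
    [0, 0, 0.1, 0],
    [0, 0, 0, 0],
    [0, 0, 0, 0],
  ],
)

```text
clock: 10.6
eef_pos: [524.1, 91.3, 53.4]
tcp_rot: [3.142, 0.0, -2.934]
contact_force: [0.1, -0.3, -1.2]
opening: 0.132
```

Emit:
drive_tool(
  deltas=[
    [0, 0, 0.05, 0],
    [0, 0, 0.05, 0],
    [0, 0, 0, 0],
    [0, 0, 0, 0],
  ],
)

```text
clock: 10.93
eef_pos: [524.1, 91.3, 52.9]
tcp_rot: [-3.142, 0.0, -2.934]
contact_force: [-3.3, -0.2, 6.4]
opening: 0.13
```

The panel touches the board at TCP z≈52.9. I'll ease off by 0.5 mm and slide towards the box.

Emit:
drive_tool(
  deltas=[
    [0, 0, -0.07, 0],
    [0, -0.2, 0, 0],
    [0, -0.3, 0, 0],
    [0, -0.3, 0, 0],
    [0, -0.3, 0, 0],
    [0, -0.3, 0, 0],
    [0, -0.2, 0, 0],
    [0, -0.1, 0, 0],
    [0, 0, 0, 0],
    [0, 0, 0, 0],
  ],
)

```text
clock: 11.77
eef_pos: [527.5, 74.6, 53.0]
tcp_rot: [3.142, -0.0, -2.935]
contact_force: [-0.0, -1.4, -1.1]
opening: 0.133
```

Emit:
drive_tool(
  deltas=[
    [0, -0.05, 0, 0],
    [0, -0.05, 0, 0],
    [0, -0.05, 0, 0],
    [0, -0.05, 0, 0],
    [0, 0, 0, 0],
    [0, 0, 0, 0],
  ],
)

```text
clock: 12.27
eef_pos: [528.0, 72.7, 53.0]
tcp_rot: [3.142, 0.0, -2.934]
contact_force: [-0.6, 0.4, -0.7]
opening: 0.13
```

```bash
python3 - <<'E'
from h import *
o=np.array([547.7,-24.8]);t=0.206
s=r.sense();d=s['eef_pos'][:2]-o
print(s['eef_pos'],s['tcp_rot'],s['contact_force'],d@[np.cos(t),np.sin(t)],d@[-np.sin(t),np.cos(t)])
im,dd,p=grab('wrist','wrist5.png')
E
```

```text
[527.95255158  72.69453004  52.98704654] [ 3.14158765e+00  2.42672539e-05 -2.93440027e+00] [-0.58464078  0.37440146 -0.66293408] 0.6122010393740561 99.47246008827507
```

View pics/wrist5.png

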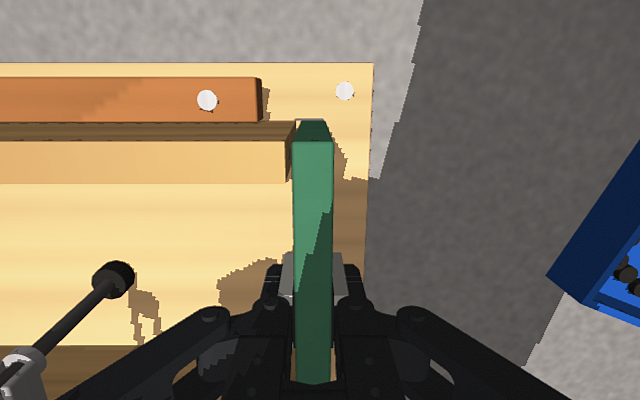

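The panel's top edge (row 141) lines up with the wall's outer top edge (row ~140), so it is flush sideways. The gap is about 2 mm (columns 286–293). Creeping in while watching the force.

Emit:
drive_tool(
  deltas=[
    [0, -0.03, 0, 0],
    [0, -0.03, 0, 0],
    [0, -0.03, 0, 0],
    [0, -0.03, 0, 0],
    [0, -0.03, 0, 0],
    [0, 0, 0, 0],
    [0, 0, 0, 0],
  ],
)

```text
clock: 12.9
eef_pos: [528.3, 71.2, 53.0]
tcp_rot: [3.142, 0.0, -2.934]
contact_force: [-0.3, -0.5, -0.7]
opening: 0.132
```

Emit:
drive_tool(
  deltas=[
    [0, -0.02, 0, 0],
    [0, -0.02, 0, 0],
    [0, 0, 0, 0],
    [0, 0, 0, 0],
  ],
)

```text
clock: 13.23
eef_pos: [528.3, 70.9, 53.0]
tcp_rot: [3.141, 0.0, -2.934]
contact_force: [0.5, 0.5, 0.0]
opening: 0.132
```

Emit:
drive_tool(
  deltas=[
    [0, -0.02, 0, 0],
    [0, -0.02, 0, 0],
    [0, 0, 0, 0],
    [0, 0, 0, 0],
  ],
)

```text
clock: 13.57
eef_pos: [528.3, 70.9, 53.0]
tcp_rot: [3.141, -0.0, -2.935]
contact_force: [-0.1, 4.1, -0.4]
opening: 0.13
```

Emit:
drive_tool(
  deltas=[
    [0, -0.02, 0, 0],
    [0, -0.02, 0, 0],
    [0, 0, 0, 0],
    [0, 0, 0, 0],
  ],
)

```text
clock: 13.9
eef_pos: [528.3, 70.8, 53.0]
tcp_rot: [3.141, -0.0, -2.935]
contact_force: [-2.0, 8.8, -0.7]
opening: 0.134
```

Emit:
drive_tool(
  deltas=[
    [0, -0.02, 0, 0],
    [0, -0.01, 0, 0],
    [0, 0, 0, 0],
    [0, 0, 0, 0],
    [0, 0, 0, 0],
    [0, 0, 0, 0],
  ],
)

```text
clock: 14.4
eef_pos: [528.3, 70.8, 53.0]
tcp_rot: [3.14, -0.0, -2.935]
contact_force: [-1.7, 10.6, -0.5]
opening: 0.129
```

```bash
python3 - <<'E'
from h import *
o=np.array([547.7,-24.8]);t=0.206
F=[]
for i in range(5):
    im,d,p=grab('wrist','wrist6.png' if i==0 else None);s=r.sense();F.append(s['contact_force'])
print(np.round(F,1));F=np.mean(F,0);print('along box y',F[:2]@[-np.sin(t),np.cos(t)])
d_=s['eef_pos'][:2]-o;print(s['clock'],s['eef_pos'],s['tcp_rot'],s['opening'],s['wrist_torque'],d_@[np.cos(t),np.sin(t)],d_@[-np.sin(t),np.cos(t)])
W=world(d,p);hsv=cv2.cvtColor(im,cv2.COLOR_RGB2HSV)
def B(P):
    q=P[:,:2]-o; return np.c_[q@[np.cos(t),np.sin(t)],q@[-np.sin(t),np.cos(t)],P[:,2]]
b=B(W[(hsv[...,0]>60)&(hsv[...,0]<95)&(hsv[...,1]>80)&(W[...,2]>77)])
b=b[b[:,1]>60];print('panel',np.percentile(b,[1,50,99],axis=0).round(1))
x=b[:,0]
for lo in(-60,-40,-20,0): 
    q=b[(x>lo)&(x<lo+20)]
    if len(q)>20: print(lo,np.percentile(q[:,1],[2,98]).round(1))
b=B(W[(hsv[...,0]<30)&(abs(W[...,2]-82)<4)]);b=b[(b[:,0]<-45)&(b[:,0]>-75)];print('wall',np.percentile(b,[1,50,99],axis=0).round(1))
E
```

```text
[[-1.2 10.1 -0. ]
 [-1.7 10.8 -0.5]
 [-2.5  9.9  0.3]
 [-1.8 10.8 -0.5]
 [-1.1 11.3 -0.1]]
along box y 10.69374510802081
14.65 [528.33927833  70.81508961  52.98110335] [ 3.14022154e+00 -7.49582419e-05 -2.93481657e+00] 0.1322304289205464 [ 1.33828613  0.20864314 -0.03652836] 0.6063189603199279 97.55365335451637
panel [[-65.1  92.   80.3]
 [-31.   97.7  81.8]
 [ 16.6 103.4  83.2]]
-60 [ 92.1 103.2]
-40 [ 92.  103.3]
-20 [ 91.9 103.3]
0 [ 92.2 103.2]
wall [[-65.2  11.   79.1]
 [-59.5  51.2  81.8]
 [-53.3  91.1  83.2]]
```

View pics/wrist6.png

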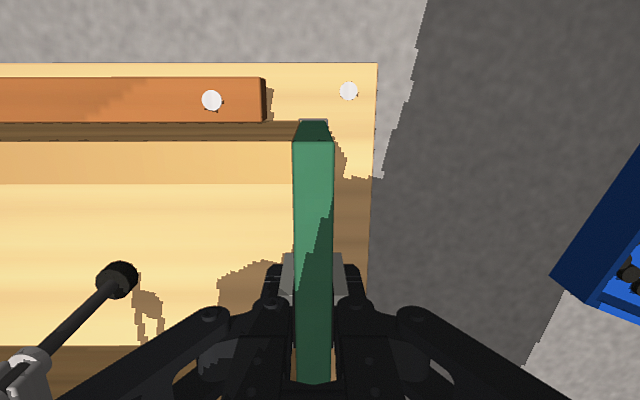

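The wall now meets the panel with no gap (column 293). The panel's and wall's outer edges agree (-65.1 and -65.2) and their tops match (81.8 and 81.8). The push is 10.7 N, so a last small nudge will bring it to about 12 N.

Emit:
drive_tool(
  deltas=[
    [0, -0.01, 0, 0],
    [0, 0, 0, 0],
    [0, 0, 0, 0],
    [0, 0, 0, 0],
    [0, 0, 0, 0],
    [0, 0, 0, 0],
  ],
)

```text
clock: 15.15
eef_pos: [528.3, 70.8, 53.0]
tcp_rot: [3.14, -0.0, -2.935]
contact_force: [-1.8, 10.8, 0.7]
opening: 0.132
```

```bash
python3 - <<'E'
from h import *
s=r.sense();f=s['contact_force'];print(f,f[:2]@[-.2045,.979],s['opening'])
if 8<f[1]<16: print(job.sign_off())
E
```

```text
[-1.82352564 10.81717912  0.71017021] 10.962929353769166 0.131741213661663
the job is handed in; nothing more can be done
None
```

I took the green end panel out of the rack's near groove and set it against the box's open end. I handed the job in at about 15 s, still gripping and pressing; no verdict was reported.

**Last checks:**
- **Push:** about 11 N along the box at hand-in. That is slightly under the 12 N aimed for, because the final nudge raised it by only about 0.3 N.
- **Fit:** the wrist camera showed no gap. The panel's visible edge was flush with the box to about 0.1 mm sideways, and its top was level with the wall top (both z 81.8 mm).
- **Angle:** the tool was tilted about 1.4 mrad from vertical, and the panel looked parallel to the box end.
- **Distance from the middle:** the depth camera put the panel's centre at 97.7 mm from my estimate of the box's middle, against a target of 96 ± 3 mm. The same camera put the wall end at 91.1 instead of 90, so about 1 mm of the difference is probably an error in that estimate.
- **Standing on the board:** the panel touched the board during the descent. I then eased it off by about 0.7 mm before sliding it in, so it may be resting only very lightly.

I did not take a final picture of the divider or the bystanders. Sideways moves were made above them, and no unexpected force showed up.

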